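# Spray an L-plate at the pass-through hatch and hang it level to dry

### The arm

A 7-joint arm with a two-finger parallel gripper is mounted at the origin on the work surface. World frame = base frame: x ahead of the robot, y to its left, z up, the work surface at z = 0. Lengths are in mm, angles in rad, forces in N, time in s.
With the tool pointing down it reaches from about 400 to 875 mm from the base axis. Payload 4.4 kg.
Tool frame: the origin (TCP) lies at the very end of the fingers, on their centre line; the grasp point (between the pads) lies 19 mm behind it; z points along the fingers, y is the line along which they close (so a half turn about z gives the same grasp; the last joint's range is limited). The gripper opens to 85 mm and grips with 20 to 120 N. Pads are 22 mm wide; open, the fingers measure 114 mm over their backs; the gripper's body (76 mm by 85 mm) begins 54 mm behind the grasp point. The pads swing forward as they close: fully open they stand 13 mm farther back than shut.
Start: joints at [1.216, 0.628, 0.038, 1.517, -0.027, 0.996, -0.02], TCP at [185.15, -623.087, 207.113] pointing down, gripper open.
Joint ranges: [-3.06, 3.06], [-0.37, 2.12], [-1.25, 1.32], [0.18, 2.47], [-1.1, 4.24], [0.23, 1.98], [-2.94, 2.94]. Speed limits (rad/s): [2.57, 2.57, 3.14, 3.14, 3.14, 3.14, 3.14].

### API

Orientations are given as [roll, pitch, yaw] about the fixed x, y, z axes, in that order (R = Rz(yaw) Ry(pitch) Rx(roll)).
In Python, from cell import monitor, viewer, workorder gives the robot as it stands.
- The arm moves only by the tool arm_command, never from a script. Its argument "series" is one flat list of numbers, 5 for each row, row after row: the opening in per cent of the stroke, from 0 (shut) to 100 (fully open), then the shift along the tool's x, y, z in cm, then the turn about the tool's z in degrees. In form: [claw, x, y, z, roll, claw, x, y, z, roll, ...]. A call has exactly 5 rows; each row is the pose to reach, as a shift and turn from the pose commanded when the call began, along the tool's axes at that moment; what a row does not reach only later rows make up. A row lasts 1/12 s, in which the tool goes at most 41.7 mm and 7.16 degrees, less where a joint would pass 70% of its speed; a pose out of reach is approached as far as the arm can. A call with a gripper value outside its range is refused whole. The fingers move at their own pace and stop on an object; the grip force is fixed at half the most. Time passes only in rows, so rows that repeat a pose let the fingers close, or fill a call up. It gives the time, the measured TCP pose, the force, the opening and the grip force at its end, in the units of the state.
- monitor.read_state(): the state, without advancing time (a new reading comes with each control period).
- viewer.get_image(name): name is "scene" or "side" or "wrist"; returns (picture, depth): 400x640x3 uint8, red, green, blue; 400x640 float32, mm along the optical axis (not along the pixel's ray), 0 where there is no reading.
- viewer.camera_model(name): a dict with "mtx" (3x3 intrinsics, pixels), "R" (3x3) and "t" (3): a world point X has camera coordinates R X + t. Camera axes: x right, y down, z forward; pixel columns grow to the right and rows downward; lengths in mm; the calibration is good to about 2 mm. The wrist camera is an equidistant fisheye: a pixel r from the principal point sees the ray r / f radians off the axis. A picture is of the moment at which its call begins: read the wrist's pose just before it. camera_model takes no time and is no camera call; for the wrist camera it gives the pose at the moment of the call.
- workorder.finish_job(): hands the job in; it is judged then, once.
The state is a dict: "clock": time; "qpos": joint angles; "qd": joint speeds; "tau": joint torques, N m; "eef_pos": TCP position; "tool_rot": TCP orientation; "force": force on the tool from outside, world axes, zero at the start; "torque": the same for the moment, N m; "width": finger opening in mm; "gripper_force": force on a finger pad.
Only numpy, scipy, OpenCV 4.12 (cv2) and the standard library are available. Lean on these libraries where they do the work, as an engineer would, in place of code of your own. Each camera call takes 0.05 s, during which the arm holds its last target. There are 200 camera calls.

### The job

Take the L-shaped metal plate out of the grey rack and stand it upright, leg down, between the fences of the steel drip tray. Leave it standing there, press the nozzle cap of the canister on that tray fully down and let it spring back up; then hang the plate on the peg of the drying stand by the one of its four holes that makes it hang level. Let go of it, and leave the other things on the counter where they are.

Things in the scene. Friction and masses are not known exactly. Their poses are not given: they have to be found in the camera images.
- l_plate: L-shaped bare aluminium plate, 10 mm thick, uniform, about 0.4 kg; starts upright in the grey rack. Origin: centre of its leg's underside; x across the thickness, y along its length, z up. Leg: y -45 to +45 mm, z 0 to 75 mm. Bar on it: y -45 to +125 mm, z 75 to 137 mm. Four through holes of 26 mm diameter in the bar, centres at z = 95 mm, 29 mm of plate above each. Pinch it at the top edge, across x.
- hole_a (a point): centre of the first hole of the L-plate, at y = -20 mm in the plate's frame (over the leg); axes as the plate's
- hole_b (a point): centre of the second hole, at y = +22 mm; axes as the plate's
- hole_c (a point): centre of the third hole, at y = +64 mm; axes as the plate's
- hole_d (a point): centre of the fourth hole, at y = +106 mm; axes as the plate's
- rack: grey plastic rack, base 100 x 120 x 8 mm, fixed to the counter, where the plate starts. Two fences along its y axis, 39 mm high, leave a slot 14 mm wide, open at both ends; the plate's leg stands in it, 8 mm above the counter, the plate's axes along the rack's. Origin: centre of the underside.
- spray_station: flat steel drip tray 310 x 160 x 10 mm, fixed to the counter, with two fences at its -x end and a white canister (68 mm diameter) held at its +x end. The canister's axis is 160 mm from the slot between the fences. Origin: centre of the underside, near the middle of the tray; x points from the slot to the canister, z up.
- tray_slot (a point): centre of the floor of the slot between the two steel fences, 10 mm above the counter. The fences run along y here, 110 mm long, 39 mm high; the slot is 17 mm wide, flared at the top, open at both ends. The plate's leg stands here on the floor, within 35 mm of the middle along y, bar above the fences, its x axis along or against this x.
- nozzle_cap (a joint): how far the canister's nozzle cap is pressed: 0 when up, 0.010 m fully down. Sprung: about 4 N to start, 11 N at the bottom; it rises by itself when let go. At least 0.008 m counts as fully down, below 0.002 m as up.
- cap_top (a point): centre of the top of the nozzle cap, a grey round cap 40 mm in diameter and 24 mm high on the canister, its little spout pointing to the slot; 190 mm above the counter when up. Moves down with the cap.
- drying_stand: drying stand fixed to the counter: dark base 130 x 130 x 12 mm, one steel post of 26 mm diameter, 171 mm high, and one level round peg. Origin: underside, 12 mm in front of the post's axis. The peg points along this body's -x axis, roughly to the robot.
- peg_mid (a point): on the axis of the peg, about its middle, 165 mm above the counter; axes as the stand's. The peg is 10 mm in diameter, along x here; it ends 45 mm from here towards -x in a ball of 14 mm diameter, and meets the post 54 mm from here towards +x.
- spare_bottle: bystander: white bottle 64 mm in diameter, 170 mm high, plain cap, not sprung, loose; origin at the centre of its underside
- tape_roll: bystander: roll of clear tape, 90 mm in diameter, 24 mm high, lying loose; origin at the centre of its underside
- jar: bystander: jar 60 mm in diameter, 75 mm high, loose; origin at the centre of its underside
- mouse: bystander: black computer mouse 110 x 60 x 22 mm, loose; origin at the centre of its underside
Mind the look-alikes: they are no part of the job. There is more than one size of the l_plate; the job needs the smaller.

How it is judged:
By the outcome, as a careful person would: the job done as asked, in the order asked, and still so for the second after the job is handed in, with the robot touching nothing.
It also fails if it takes over 67 s, if anything falls off the work surface, if the arm or the gripper's body presses on something with over 40 N, if the wrist force passes 120 N, or if a joint passes its speed limit or range.

## Working session

There is one attempt and no reset: what is moved stays moved. The work goes in short steps, Python scripts to look and compute and a tool call to move; the robot and the scene stay as the last step left them, time stands still between calls to the robot, and variables do not carry over. Pictures are saved under pics/ and viewed, at most 10 in all, crops included, and the job is handed in when it is done.

Besides the shell and the picture viewer there is one more tool, called after "Call:" as name(argument=value, ...), one argument or row to a line, values as JSON. arm_command: Moves the arm, as the interface text tells. Its arguments: {"type":"object","properties":{"series":{"type":"array","items":{"type":"number"}}},"required":["series"]}

```bash
ls; mkdir -p pics; cat > h.py <<'E'
import numpy as np, cv2
from cell import monitor, viewer, workorder
def grab(n):
    m=viewer.camera_model(n); p,d=viewer.get_image(n)
    return p,d,m
def cloud(d,m):
    K=np.array(m["mtx"]);R=np.array(m["R"]);t=np.array(m["t"])
    v,u=np.mgrid[:d.shape[0],:d.shape[1]]
    c=np.stack([(u-K[0,2])/K[0,0]*d,(v-K[1,2])/K[1,1]*d,d],-1)
    return (c-t)@R
E
python3 - <<'E'
from h import *
s=monitor.read_state(); print({k:np.round(v,3) for k,v in s.items()})
ims=[]
for n in ("scene","side"):
    p,d,m=grab(n); np.savez(n,p=p,d=d,**{k:m[k] for k in("mtx","R","t")}); ims.append(p); print(n,m)
cv2.imwrite("pics/scene.png",ims[0][...,::-1]);cv2.imwrite("pics/side.png",ims[1][...,::-1])
E
```

```text
pics
{'clock': np.float64(0.0), 'qpos': array([ 1.216,  0.629,  0.038,  1.518, -0.027,  0.996, -0.02 ]), 'qd': array([-0.001,  0.   , -0.001,  0.   ,  0.001, -0.   , -0.001]), 'tau': array([-0.0000e+00, -5.6340e+01,  1.2260e+00, -1.9345e+01,  1.1000e-02,
        1.0000e-02, -0.0000e+00]), 'eef_pos': array([ 184.958, -622.416,  206.198]), 'tool_rot': array([-3.14 ,  0.   ,  0.289]), 'force': array([-0.256, -0.488, -0.926]), 'torque': array([ 0.039, -0.014,  0.014]), 'gripper_force': np.float64(0.0), 'width': np.float64(85.659)}
scene {'mtx': array([[512.37978199,   0.        , 311.39299465],
       [  0.        , 512.37978199, 200.64102354],
       [  0.        ,   0.        ,   1.        ]]), 'R': array([[-0.71268191,  0.70148289,  0.00250236],
       [ 0.59910446,  0.61051692, -0.51801828],
       [-0.36490869, -0.36768309, -0.85536588]]), 't': array([ 382.1492584 , -183.60112371, 1949.7299436 ])}
side {'mtx': array([[398.76535832,   0.        , 316.65967454],
       [  0.        , 398.76535832, 196.05295955],
       [  0.        ,   0.        ,   1.        ]]), 'R': array([[-0.99440704, -0.10551329,  0.00464504],
       [-0.05796571,  0.50847478, -0.85912361],
       [ 0.08828707, -0.85458782, -0.51174705]]), 't': array([ 452.65523538,  194.48003677, 1390.82304457])}
```

View pics/scene.png

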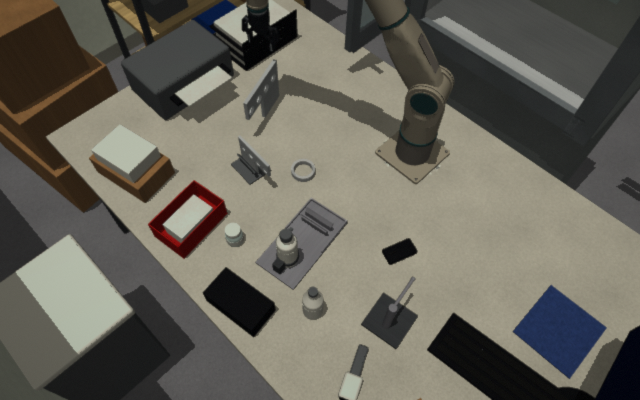

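View pics/side.png

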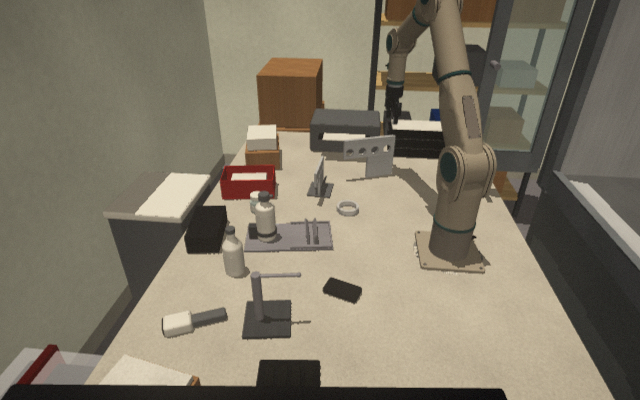

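The two L-plates are at scene px (253,160), small and in the grey rack, and (262,95), larger and free-standing. The small one in the rack fits the description. The canister is at (287,245) on the tray and has a spout; the bottle at (313,302) is the look-alike. The stand is at (390,312).

```bash
python3 - <<'E'
from h import *
z=np.load("scene.npz"); P=cloud(z["d"],z); p=z["p"]
cr=cv2.resize(p[130:190,215:295],None,fx=5,fy=5,interpolation=cv2.INTER_CUBIC)
cr2=cv2.resize(p[190:350,220:430],None,fx=1.9,fy=1.9,interpolation=cv2.INTER_CUBIC)
H=max(cr.shape[0],cr2.shape[0]); 
f=lambda a:cv2.copyMakeBorder(a,0,H-a.shape[0],0,0,cv2.BORDER_CONSTANT)
cv2.imwrite("pics/crop.png",np.hstack([f(cr),f(cr2)])[...,::-1])
print("zero depth",(z["d"]==0).mean())
def reg(name,u0,u1,v0,v1,z0,z1):
    q=P[v0:v1,u0:u1].reshape(-1,3); q=q[(q[:,2]>z0)&(q[:,2]<z1)]
    if len(q)<5: print(name,len(q));return
    xy=q[:,:2].astype(np.float32); (c,s,a)=cv2.minAreaRect(xy); 
    vx,vy,_,_=cv2.fitLine(xy,cv2.DIST_HUBER,0,.01,.01).ravel()
    print(name,len(q),"mean",q.mean(0).round(1),"rect",np.round(c,1),np.round(s,1),round(a,1),"line",round(np.degrees(np.arctan2(vy,vx)),1),"zmax",np.percentile(q[:,2],[50,98]).round(1))
print("counter",np.median(P[140:150,300:340,2]), np.median(P[330:350,300:320,2]))
reg("plate bar",225,280,130,185,90,160)
reg("plate top",225,280,130,185,135,160)
reg("rack base",225,280,130,200,4,14)
reg("rack low",225,280,130,200,25,50)
reg("bigplate",240,290,55,140,60,250)
reg("tray",250,350,195,290,5,15)
reg("fences",295,345,200,240,30,46)
reg("cap",270,305,220,275,178,200)
reg("can",270,305,220,275,60,140)
reg("stand base",355,420,285,350,7,17)
reg("post/peg",355,425,265,350,150,190)
reg("bottle",295,330,280,325,155,185)
reg("jar",220,245,215,250,60,85)
E
```

```text
zero depth 0.0038203125
counter -1.1660418063790106 -0.9354555814926496
plate bar 343 mean [ 488.4 -334.9  125.8] rect [ 485.5 -339.6] [175.6  14.6] 85.9 line 86.0 zmax [131.4 148.9]
plate top 151 mean [ 486.7 -337.7  142.7] rect [ 486.  -339.4] [174.5  13.8] 84.9 line 85.4 zmax [142.6 151.1]
rack base 530 mean [ 486.1 -374.3    7. ] rect [ 470.4 -386.4] [321.  206.2] 47.4 line 61.0 zmax [ 6.5 12.6]
rack low 131 mean [ 491.  -370.6   39.4] rect [ 488.3 -376.8] [114.7  32. ] 87.8 line -89.8 zmax [40.5 49.5]
bigplate 1005 mean [ 277.  -530.9  143.7] rect [ 270.1 -554.4] [506.5 146.2] 50.2 line 21.4 zmax [148.1 197.7]
tray 2404 mean [566.2 -11.3   9.2] rect [565.4 -31.4] [359.  347.5] 45.2 line 16.2 zmax [ 8.9 14.5]
fences 179 mean [477.7 -29.8  39.8] rect [482.6 -30.7] [ 43.5 110.9] 8.3 line -81.7 zmax [40.5 45.7]
cap 141 mean [641.   -4.7 187.7] rect [639.8  -8.2] [46.  38.7] 36.1 line 12.6 zmax [188.2 193.9]
can 315 mean [659.1  11.4 103. ] rect [654.9  -2.8] [62.  91.5] 79.2 line -33.1 zmax [106.8 139. ]
stand base 1212 mean [561.5 371.1  11.3] rect [553.6 355.2] [204.9 192.7] 41.1 line -40.2 zmax [11.2 16.5]
post/peg 200 mean [541.4 367.  167.1] rect [527.1 367.2] [132.   24.4] 5.9 line 8.7 zmax [167.6 175.3]
bottle 89 mean [707.9 178.3 167.2] rect [707.2 177.6] [29.4 26.1] 45.8 line -83.3 zmax [167.5 174.6]
jar 203 mean [ 719.8 -185.7   72.6] rect [ 718.2 -187.2] [52.8 49.7] 47.8 line 73.8 zmax [73.3 79.5]
```

View pics/crop.png

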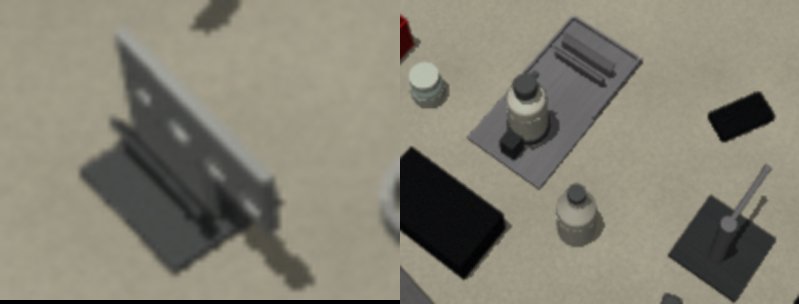

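The crop confirms the small plate: it stands in the grey rack with four holes in its bar, which overhangs towards +y. The cap with its spout is on the tray canister. The centre of gravity works out at y ≈ 21.8 mm, so the plate must hang from hole_b.

```bash
cat >> h.py <<'E'
def go(x,y,z,yaw,s=None):
    s=s or monitor.read_state(); from scipy.spatial.transform import Rotation as Ro
    p=np.array(s["eef_pos"]); R=Ro.from_euler("xyz",s["tool_rot"]).as_matrix()
    d=R.T@(np.array([x,y,z])-p)/10; y0=np.degrees(s["tool_rot"][2])
    print("pos",p.round(1),"rpy",np.degrees(s["tool_rot"]).round(2),"shift cm",d.round(2),"turn",round(-(yaw-y0),2),"t",round(s["clock"],2),"w",round(s["width"],1))
E
python3 -c "
from h import *
go(484,-357,300,85.5)"
```

```text
pos [ 185.  -622.5  206.3] rpy [-179.9    -0.     16.55] shift cm [ 36.22 -16.95  -9.34] turn -68.95 t 0.1 w 85.1
```

Call:
arm_command(
  series=[50,2,0,-4,0,50,5,-1,-8,-7,50,9,-3,-9.3,-14,50,13,-5,-9.3,-21,50,17,-7,-9.3,-28],
)

```text
clock: 0.52
eef_pos: [314.5, -521.2, 301.2]
tool_rot: [3.139, 0.001, 0.782]
force: [1.2, -0.0, -0.8]
width: 42.5
gripper_force: 0.0
```

```bash
python3 -c "
from h import *
go(484,-357,300,85.5)"
```

```text
pos [ 314.5 -521.2  301.2] rpy [1.7982e+02 5.0000e-02 4.4810e+01] shift cm [23.59  0.3   0.1 ] turn -40.69 t 0.52 w 42.5
```

Call:
arm_command(
  series=[50,4,0,0,-7,50,8,0,0,-14,50,12,0,0,-21,50,16,0,0,-28,50,20,0,0,-35],
)

```text
clock: 0.93
eef_pos: [456.7, -379.5, 299.4]
tool_rot: [-3.141, -0.0, 1.394]
force: [0.8, -0.0, -0.3]
width: 42.8
gripper_force: 0.0
```

Call:
arm_command(
  series=[50,1.1,-0.8,3,-6,50,1.1,-0.8,6,-6,50,1.1,-0.8,8,-6,50,1.1,-0.8,8,-6,50,1.1,-0.8,8,-6],
)

```text
clock: 1.35
eef_pos: [449.4, -368.6, 218.8]
tool_rot: [-3.139, -0.001, 1.493]
force: [-0.0, -0.9, 1.7]
width: 42.3
gripper_force: 0.0
```

```bash
python3 - <<'E'
from h import *
go(484,-357,220,85.5)
p,d,m=grab("wrist"); print(m); np.savez("w1",p=p,d=d,**{k:m[k] for k in("mtx","R","t")})
cv2.imwrite("pics/w1.png",p[...,::-1])
E
```

```text
pos [ 449.4 -368.6  218.8] rpy [-1.7988e+02 -8.0000e-02  8.5540e+01] shift cm [ 1.42  3.36 -0.13] turn 0.04 t 1.35 w 42.3
{'mtx': array([[309.70691629,   0.        , 319.46151443],
       [  0.        , 309.70691629, 198.89905288],
       [  0.        ,   0.        ,   1.        ]]), 'R': array([[ 0.99691787, -0.07841521, -0.00240962],
       [-0.07342854, -0.94345441,  0.32326772],
       [-0.02762247, -0.32209444, -0.94630448]]), 't': array([-477.18445712, -360.33788369,  287.41334575])}
```

View pics/w1.png

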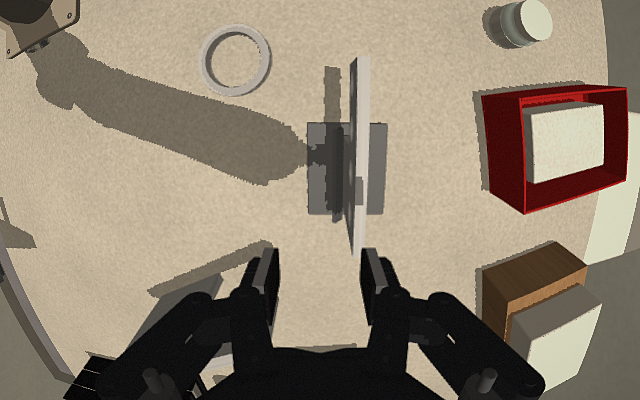

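The wrist view shows the plate's top edge running from (358,58) to (360,250), right of the finger centre line (x≈320). The tape roll is at (235,60).

```bash
cat >> h.py <<'E'
def fcloud(d,m):
    K=np.array(m["mtx"]);R=np.array(m["R"]);t=np.array(m["t"])
    v,u=np.mgrid[:d.shape[0],:d.shape[1]]; a=(u-K[0,2])/K[0,0]; b=(v-K[1,2])/K[1,1]; r=np.hypot(a,b)+1e-9
    k=np.tan(np.minimum(r,1.45))/r*d
    return (np.stack([k*a,k*b,d],-1)-t)@R
def line(q,nm):
    xy=q[:,:2].astype(np.float32); vx,vy,cx,cy=cv2.fitLine(xy,cv2.DIST_HUBER,0,.01,.01).ravel(); c,s,a=cv2.minAreaRect(xy)
    print(nm,len(q),"c",round(float(cx),1),round(float(cy),1),"ang",round(float(np.degrees(np.arctan2(vy,vx))),2),"rect",np.round(c,1),np.round(s,1),round(a,1),"z",np.percentile(q[:,2],[2,50,98]).round(1))
E
python3 - <<'E'
from h import *
z=np.load("w1.npz"); P=fcloud(z["d"],z)
q=P[40:262,335:385].reshape(-1,3)
t=q[(q[:,2]>140)&(q[:,2]<152)]; line(t,"top")
for lo,hi in((-270,-260),(-300,-290),(-340,-330),(-380,-370),(-420,-410)):
    k=t[(t[:,1]>lo)&(t[:,1]<hi)]; print(lo,len(k),k[:,0].min().round(1) if len(k) else 0,k[:,0].max().round(1) if len(k) else 0)
print("ends",np.percentile(t[:,1],[0.5,99.5]))
E
```

```text
top 2623 c 486.2 -333.2 ang 85.6 rect [ 486.1 -339.5] [170.6  11. ] 85.7 z [142.  146.5 148. ]
-270 180 486.0 497.2
-300 172 483.9 494.4
-340 168 481.1 491.6
-380 147 478.2 488.5
-420 102 474.9 485.0
ends [-423.00596014 -255.47697678]
```

Call:
arm_command(
  series=[50,1.4,3.4,0,0,50,1.4,3.4,2,0,50,1.4,3.4,4,0,50,1.4,3.4,6,0,50,1.4,3.4,6,0],
)

```text
clock: 1.82
eef_pos: [483.8, -357.1, 157.8]
tool_rot: [-3.138, -0.002, 1.493]
force: [-0.5, -0.9, -0.9]
width: 42.6
gripper_force: 0.0
```

```bash
python3 -c "
from h import *
go(484.7,-357.4,121,85.65)"
```

```text
pos [ 483.8 -357.1  157.8] rpy [-1.7982e+02 -9.0000e-02  8.5530e+01] shift cm [-0.03  0.1   3.68] turn -0.12 t 1.82 w 42.6
```

Call:
arm_command(
  series=[50,0,0.1,2,0,50,0,0.1,3.7,0,50,0,0.1,3.7,0,0,0,0.1,3.7,0,0,0,0.1,3.7,0],
)

```text
clock: 2.23
eef_pos: [487.2, -358.6, 124.7]
tool_rot: [3.139, 0.002, 1.493]
force: [0.3, 0.3, -0.4]
width: 19.3
gripper_force: 0.0
```

Call:
arm_command(
  series=[0,0,0,0,0,0,0,0,0,0,0,0,0,0,0,0,0,0,0,0,0,0,0,0,0],
)

```text
clock: 2.65
eef_pos: [486.1, -357.7, 122.8]
tool_rot: [3.141, 0.0, 1.493]
force: [0.4, 0.6, -1.2]
width: -0.3
gripper_force: 0.0
```

Call:
arm_command(
  series=[0,0,0,-1,0,0,0,0,-2,0,0,0,0,-4,0,0,0,0,-6,0,0,0,0,-6.8,0],
)

```text
clock: 3.07
eef_pos: [487.8, -358.5, 194.3]
tool_rot: [3.137, 0.003, 1.493]
force: [0.6, -0.1, 0.1]
width: 0.2
gripper_force: 0.0
```

```bash
python3 - <<'E'
from h import *
S=np.load("side.npz")
# tray / canister / stand refinement from both first pictures
z=np.load("scene.npz"); p=z["p"]; P=cloud(z["d"],z)
def sel(P,x0,x1,y0,y1,z0,z1):
    q=P.reshape(-1,3); return q[(q[:,0]>x0)&(q[:,0]<x1)&(q[:,1]>y0)&(q[:,1]<y1)&(q[:,2]>z0)&(q[:,2]<z1)]
Q=cloud(S["d"],S)
for nm,C in(("scene",P),("side",Q)):
    line(sel(C,420,740,-130,110,6,13),nm+" tray"); line(sel(C,440,530,-100,40,30,45),nm+" fences")
    line(sel(C,600,680,-40,40,184,196),nm+" cap"); line(sel(C,430,570,330,410,155,180),nm+" peg")
    line(sel(C,565,610,340,410,165,180),nm+" post top"); line(sel(C,480,680,280,460,6,16),nm+" base")
go(479,-30,195,98)
E
```

```text
scene tray 1637 c 581.8 6.3 ang 19.3 rect [577.9  -9.2] [234.5 316.6] 89.2 z [ 6.1  9.2 12.8]
scene fences 166 c 472.9 -30.6 ang -81.52 rect [482.4 -31. ] [ 42.8 109.9] 9.5 z [30.9 40.3 44.7]
scene cap 119 c 640.9 -5.4 ang 15.21 rect [640.2  -7.2] [43.3 33.8] 47.2 z [184.3 188.8 193.7]
scene peg 124 c 517.2 363.3 ang 8.6 rect [516.4 362. ] [109.4  12.7] 8.0 z [160.6 167.6 175.2]
scene post top 61 c 579.6 372.7 ang 22.53 rect [579.4 372.3] [23.4 23.9] 75.7 z [165.8 169.3 175.6]
scene base 1265 c 563.8 372.6 ang -39.75 rect [579.9 371.7] [194.8 177. ] 0.6 z [ 6.3 10.7 15.6]
side tray 1474 c 568.2 3.9 ang 25.98 rect [565.8 -21.4] [304.  178.5] 7.2 z [ 6.4  9.5 12.7]
side fences 77 c 472.4 -30.2 ang -83.63 rect [480.3 -32.4] [ 41.5 117.8] 11.2 z [33.6 39.9 44.5]
side cap 70 c 637.3 -3.1 ang -59.45 rect [638.3  -2.5] [39.7 43.1] 57.0 z [184.2 188.7 192.1]
side peg 182 c 515.0 365.8 ang 8.42 rect [516.3 362.5] [109.6  17.8] 10.0 z [157.6 167.9 172.9]
side post top 64 c 577.3 375.2 ang -18.85 rect [577.4 373.3] [25.1 21.6] 33.9 z [165.5 170.4 173.5]
side base 1552 c 553.4 379.6 ang 51.38 rect [585.8 374. ] [189.1 134.7] 9.3 z [ 7.7 11.5 14.8]
pos [ 487.8 -358.5  194.3] rpy [1.7972e+02 1.5000e-01 8.5550e+01] shift cm [32.68 -3.42 -0.17] turn -12.45 t 3.07 w 0.2
```

The gripper closed to 0 mm, so I missed the plate. I'll take another look.

```bash
python3 - <<'E'
from h import *
p,d,m=grab("wrist"); np.savez("w2",p=p,d=d,**{k:m[k] for k in("mtx","R","t")})
a=p.copy()
cv2.imwrite("pics/w2.png",a[...,::-1])
z=np.load("w2.npz"); P=fcloud(z["d"],z)
q=P[0:250].reshape(-1,3); t=q[(q[:,2]>140)&(q[:,2]<152)&(abs(q[:,0]-485)<40)&(q[:,1]>-440)&(q[:,1]<-240)]; line(t,"top")
E
```

```text
top 2435 c 487.9 -316.3 ang 85.71 rect [ 487.3 -321. ] [132.3   9.7] 85.5 z [145.3 146.6 148. ]
```

View pics/w2.png

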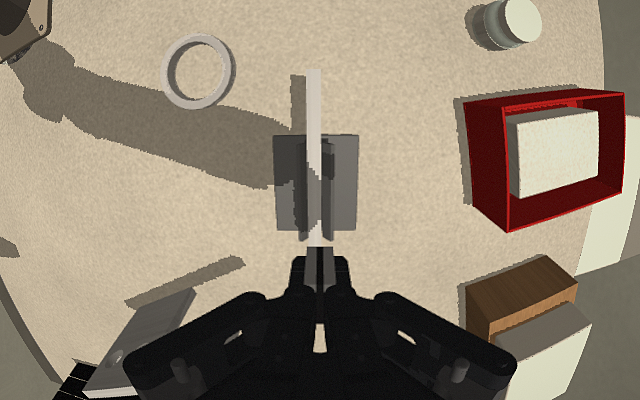

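```bash
python3 - <<'E'
from h import *
z=np.load("w2.npz"); P=fcloud(z["d"],z); print("cam",(-np.array(z["R"]).T@z["t"]).round(1))
for v in range(225,300,6): print(v,[P[v,u].round(0).tolist() for u in(313,320,327)])
t=P[...,2]; 
s=np.load("w1.npz"); P1=fcloud(s["d"],s)
for v in (250,255,260,270): print(v,[P1[v,u].round(0).tolist() for u in(270,275,365,370)])
p,d,m=grab("side"); Q=cloud(d,m).reshape(-1,3)
g=Q[(abs(Q[:,0]-487)<60)&(abs(Q[:,1]+358)<60)&(Q[:,2]>150)&(Q[:,2]<300)]; print("grip pts",len(g),np.percentile(g[:,2],[0,1,5]),"x",g[g[:,2]<np.percentile(g[:,2],5)].mean(0).round(1))
g=Q[(abs(Q[:,0]-487)<30)&(Q[:,1]>-440)&(Q[:,1]<-240)&(Q[:,2]>90)&(Q[:,2]<165)]; line(g,"plate side")
E
```

```text
cam [ 494.5 -274.   362.5]
225 [[483.0, -369.0, 146.0], [488.0, -370.0, 146.0], [493.0, -416.0, 44.0]]
231 [[483.0, -374.0, 146.0], [488.0, -375.0, 146.0], [493.0, -423.0, 45.0]]
237 [[482.0, -379.0, 147.0], [488.0, -380.0, 146.0], [492.0, -431.0, 44.0]]
243 [[482.0, -384.0, 148.0], [487.0, -385.0, 146.0], [491.0, -460.0, 2.0]]
249 [[486.0, -347.0, 227.0], [490.0, -347.0, 227.0], [493.0, -347.0, 227.0]]
255 [[486.0, -347.0, 233.0], [490.0, -346.0, 234.0], [493.0, -348.0, 233.0]]
261 [[486.0, -347.0, 238.0], [490.0, -347.0, 239.0], [493.0, -347.0, 238.0]]
267 [[486.0, -347.0, 244.0], [490.0, -347.0, 244.0], [493.0, -347.0, 244.0]]
273 [[487.0, -346.0, 249.0], [490.0, -347.0, 249.0], [492.0, -348.0, 249.0]]
279 [[487.0, -346.0, 254.0], [489.0, -347.0, 254.0], [492.0, -347.0, 254.0]]
285 [[487.0, -347.0, 258.0], [489.0, -347.0, 258.0], [492.0, -348.0, 257.0]]
291 [[487.0, -346.0, 264.0], [489.0, -351.0, 257.0], [492.0, -346.0, 264.0]]
297 [[487.0, -345.0, 268.0], [489.0, -354.0, 257.0], [492.0, -346.0, 268.0]]
250 [[427.0, -355.0, 254.0], [429.0, -356.0, 253.0], [474.0, -359.0, 253.0], [476.0, -360.0, 252.0]]
255 [[428.0, -355.0, 259.0], [430.0, -356.0, 257.0], [473.0, -359.0, 258.0], [475.0, -358.0, 259.0]]
260 [[428.0, -355.0, 263.0], [430.0, -357.0, 261.0], [472.0, -358.0, 263.0], [475.0, -359.0, 263.0]]
270 [[429.0, -356.0, 271.0], [429.0, -362.0, 261.0], [472.0, -364.0, 264.0], [473.0, -359.0, 272.0]]
grip pts 235 [220.35100087 224.33258519 231.16611394] x [ 487.9 -349.2  226.8]
plate side 158 c 480.6 -329.8 ang 85.46 rect [ 483.1 -342.9] [185.6  11.2] 85.8 z [ 92.2 129.  146.7]
```

The camera puts the shut fingertips at z≈226 while the state reports 194, so the real tips are about 32 mm higher than reported. That explains the miss: they closed above the plate. I'll add this offset to every height, reopen and go down again.

Call:
arm_command(
  series=[50,0,-0.25,0,0,50,0,-0.25,2,0,50,0,-0.25,4,0,50,0,-0.25,6,0,50,0,-0.25,8,0],
)

```text
clock: 3.58
eef_pos: [482.3, -356.8, 108.4]
tool_rot: [-3.139, -0.001, 1.493]
force: [0.3, 0.8, -0.5]
width: 42.4
gripper_force: 0.0
```

```bash
sed -i 's/^def go/TL=32\ndef go/; s/p=np.array(s\["eef_pos"\]);/p=np.array(s["eef_pos"])+[0,0,TL];/' h.py; python3 - <<'E'
from h import *
go(486,-357.4,121,85.65)
p,d,m=grab("wrist"); P=fcloud(d,m); s=monitor.read_state()
g=P[200:330,250:400].reshape(-1,3)
g=g[(abs(g[:,1]+357)<15)&(abs(g[:,0]-487)<45)&(g[:,2]<210)]
for side,k in(("L",g[(g[:,0]<479)]),("R",g[(g[:,0]>494)])): 
    k=k[k[:,2]>100]; print(side,len(k),np.percentile(k[:,2],[1,5,50]).round(0) if len(k) else 0,np.percentile(k[:,0],[2,98]).round(0) if len(k) else 0)
t=P.reshape(-1,3); t=t[(t[:,2]>143)&(t[:,2]<150)&(abs(t[:,0]-486)<12)&(t[:,1]>-375)&(t[:,1]<-260)]; line(t,"top")
E
```

```text
pos [ 482.3 -356.8  140.4] rpy [-1.7988e+02 -6.0000e-02  8.5550e+01] shift cm [-0.03  0.38  1.94] turn -0.1 t 3.58 w 42.4
L 1833 [139. 142. 165.] [452. 463.]
R 2356 [139. 143. 169.] [504. 518.]
top 5251 c 488.4 -310.7 ang 85.71 rect [ 487.8 -317.4] [115.9  10.4] 85.6 z [145.4 146.6 147.9]
```

Call:
arm_command(
  series=[50,0,0.15,1,0,50,0,0.15,1.9,0,50,0,0.15,1.9,0,0,0,0.15,1.9,0,0,0,0.15,1.9,0],
)

```text
clock: 4.05
eef_pos: [485.5, -357.8, 92.2]
tool_rot: [3.14, 0.001, 1.493]
force: [0.0, -0.7, -0.3]
width: 19.6
gripper_force: 0.0
```

Call:
arm_command(
  series=[0,0,0,0,0,0,0,0,0,0,0,0,0,0,0,0,0,0,0,0,0,0,0,0,0],
)

```text
clock: 4.47
eef_pos: [485.4, -357.9, 92.5]
tool_rot: [3.14, 0.001, 1.493]
force: [-0.6, 0.9, 7.6]
width: 8.8
gripper_force: 59.7
```

Gripped: width 8.8 mm, 60 N. I'll lift it and carry it to the tray.

Call:
arm_command(
  series=[0,0,0,-1,0,0,0,0,-2.5,0,0,0,0,-5,0,0,0,0,-7,0,0,1,0,-8,0],
)

```text
clock: 4.88
eef_pos: [486.0, -350.4, 173.7]
tool_rot: [3.139, 0.003, 1.49]
force: [0.8, -2.1, -5.2]
width: 8.9
gripper_force: 58.8
```

Call:
arm_command(
  series=[0,3,0,0,0,0,7,0,0,-2,0,11,0,0,-5,0,15,-1,0,-8,0,18.5,-2,0,-12.8],
)

```text
clock: 5.3
eef_pos: [479.4, -157.4, 171.2]
tool_rot: [-3.141, -0.002, 1.721]
force: [0.4, 1.0, -4.5]
width: 8.9
gripper_force: 58.8
```

```bash
python3 -c "
from h import *
go(478,-9,204,98.3)"
```

```text
pos [ 479.4 -157.4  203.2] rpy [-1.7997e+02 -1.1000e-01  9.8630e+01] shift cm [14.69  2.09 -0.05] turn 0.33 t 5.3 w 8.9
```

Call:
arm_command(
  series=[0,4,0.5,0,0,0,8,1,0,0,0,12,1.5,0,0,0,14.5,2.1,0,0.3,0,14.7,2.1,0,0.3],
)

```text
clock: 5.72
eef_pos: [479.2, -4.8, 171.7]
tool_rot: [3.14, -0.005, 1.721]
force: [0.3, 0.3, -4.1]
width: 9.1
gripper_force: 58.9
```

```bash
python3 - <<'E'
from h import *
go(478,-9,204,98.3)
p,d,m=grab("wrist"); np.savez("w3",p=p,d=d,**{k:m[k] for k in("mtx","R","t")})
cv2.imwrite("pics/w3.png",p[...,::-1])
P=fcloud(d,m).reshape(-1,3)
f=P[(P[:,2]>36)&(P[:,2]<44)&(P[:,1]>-110)&(P[:,1]<50)&(abs(P[:,0]-480)<50)]; line(f,"fences")
c=np.array([480,-31]);a=np.radians(98.3);e=np.array([np.cos(a),np.sin(a)]);n=np.array([e[1],-e[0]])
u=(f[:,:2]-c)@n; h,b=np.histogram(u,np.arange(-40,41,2)); print(dict(zip(b[:-1].astype(int).tolist(),h.tolist())))
b=P[(P[:,2]>100)&(P[:,2]<190)&(abs(P[:,0]-478)<40)&(P[:,1]>25)&(P[:,1]<110)]; line(b,"bar")
k=P[(P[:,2]>185)&(P[:,2]<195)&(P[:,0]>600)&(P[:,0]<680)&(abs(P[:,1])<50)]; 
if len(k)>5: line(k,"cap")
E
```

```text
pos [479.2  -4.8 203.7] rpy [179.92  -0.26  98.62] shift cm [-0.4  -0.18 -0.03] turn 0.32 t 5.72 w 9.1
fences 39 c 469.4 2.0 ang -64.71 rect [481.5 -24.6] [34.  97.2] 6.5 z [38.1 43.7 44. ]
{-40: 0, -38: 0, -36: 0, -34: 0, -32: 0, -30: 0, -28: 0, -26: 0, -24: 0, -22: 0, -20: 0, -18: 0, -16: 0, -14: 2, -12: 13, -10: 11, -8: 0, -6: 0, -4: 0, -2: 0, 0: 0, 2: 0, 4: 0, 6: 0, 8: 0, 10: 0, 12: 0, 14: 0, 16: 12, 18: 0, 20: 1, 22: 0, 24: 0, 26: 0, 28: 0, 30: 0, 32: 0, 34: 0, 36: 0, 38: 0}Traceback (most recent call last):
  File "<stdin>", line 9, in <module>
  File "h.py", line 23, in line
    xy=q[:,:2].astype(np.float32); vx,vy,cx,cy=cv2.fitLine(xy,cv2.DIST_HUBER,0,.01,.01).ravel(); c,s,a=cv2.minAreaRect(xy)
                                               ~~~~~~~~~~~^^^^^^^^^^^^^^^^^^^^^^^^^^^^^
cv2.error: OpenCV(4.12.0) /io/opencv/modules/imgproc/src/linefit.cpp:50: error: (-215:Assertion failed) count > 0 in function 'fitLine2D_wods'
```

View pics/w3.png

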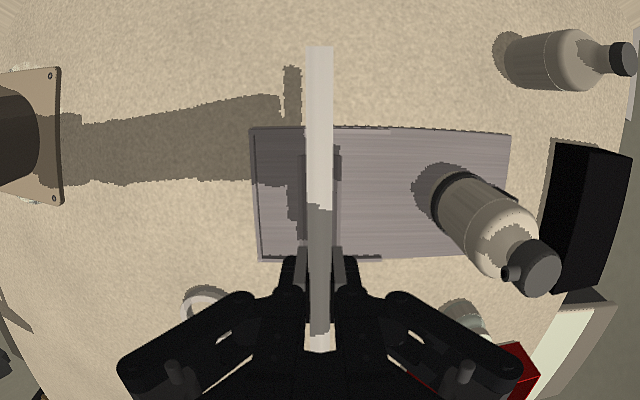

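The plate is held over the slot. The right fence shows at (337,140–260), the left one lies partly in shadow, and the cap is at (540,268) with its spout pointing left to the slot.

```bash
python3 - <<'E'
from h import *
z=np.load("w3.npz"); P=fcloud(z["d"],z); P=P.reshape(-1,3)
c=np.array([480,-31]);a=np.radians(98.3);e=np.array([np.cos(a),np.sin(a)]);n=np.array([e[1],-e[0]])
U=(P[:,:2]-c)@n; V=(P[:,:2]-c)@e
for nm,z0,z1 in(("fl",7,13),("mid",14,33),("fence",33,44),("pl",60,230)):
    k=(P[:,2]>z0)&(P[:,2]<z1)&(abs(U)<60)&(abs(V)<135); h,b=np.histogram(U[k],np.arange(-50,51,4)); print(nm,dict(zip(b[:-1].astype(int).tolist(),h.tolist())))
def ln(nm,k):
    if k.sum()>20: A=np.polyfit(V[k],U[k],1); print(nm,k.sum(),"U at V=0",A[1].round(1),"slope deg",np.degrees(A[0]).round(2),"V",V[k].min().round(0),V[k].max().round(0),"U",np.percentile(U[k],[2,98]).round(1),"z",np.percentile(P[k,2],[2,50,98]).round(0))
ln("plate top",(P[:,2]>200)&(P[:,2]<235)&(abs(U)<30)&(V>50)&(V<140)); 
ln("plate",(P[:,2]>60)&(P[:,2]<235)&(abs(U)<15)&(V>60)&(V<140)); 
ln("fenceR",(P[:,2]>25)&(P[:,2]<55)&(U>5)&(U<40)&(abs(V)<60)); ln("fenceL",(P[:,2]>25)&(P[:,2]<55)&(U<-5)&(U>-40)&(abs(V)<60))
k=P[(P[:,2]>180)&(P[:,2]<196)&(P[:,0]>590)&(P[:,0]<690)&(abs(P[:,1])<50)]
if len(k)>5: line(k,"cap")
k=(P[:,2]>7)&(P[:,2]<13)&(U>-120)&(U<300)&(abs(V)<100); q=P[k]; print("tray U",np.percentile(U[k],[0.2,99.8]),"V",np.percentile(V[k],[.2,99.8])); line(q,"tray")
E
```

```text
fl {-50: 415, -46: 417, -42: 430, -38: 414, -34: 425, -30: 422, -26: 418, -22: 191, -18: 85, -14: 73, -10: 0, -6: 0, -2: 0, 2: 0, 6: 0, 10: 0, 14: 0, 18: 85, 22: 79, 26: 197, 30: 414, 34: 429, 38: 421, 42: 416, 46: 432}
mid {-50: 41, -46: 40, -42: 38, -38: 21, -34: 20, -30: 24, -26: 22, -22: 23, -18: 24, -14: 18, -10: 0, -6: 0, -2: 0, 2: 0, 6: 0, 10: 0, 14: 5, 18: 22, 22: 21, 26: 24, 30: 25, 34: 24, 38: 22, 42: 22, 46: 36}
fence {-50: 0, -46: 0, -42: 0, -38: 0, -34: 0, -30: 0, -26: 0, -22: 0, -18: 0, -14: 15, -10: 11, -6: 0, -2: 0, 2: 0, 6: 0, 10: 0, 14: 12, 18: 1, 22: 0, 26: 0, 30: 0, 34: 0, 38: 0, 42: 0, 46: 0}
pl {-50: 0, -46: 0, -42: 0, -38: 0, -34: 0, -30: 0, -26: 0, -22: 0, -18: 7, -14: 231, -10: 206, -6: 274, -2: 2642, 2: 2986, 6: 1970, 10: 276, 14: 207, 18: 223, 22: 0, 26: 0, 30: 0, 34: 0, 38: 0, 42: 0, 46: 0}
plate top 5257 U at V=0 4.1 slope deg -0.39 V 50.0 129.0 U [-1.4  8.2] z [225. 226. 227.]
plate 4736 U at V=0 4.0 slope deg -0.35 V 60.0 129.0 U [-1.4  8.2] z [225. 226. 227.]
fenceR 827 U at V=0 21.1 slope deg -0.35 V -43.0 55.0 U [16.8 25.5] z [44. 48. 51.]
fenceL 846 U at V=0 -13.1 slope deg -0.32 V -43.0 54.0 U [-17.7  -8.8] z [44. 48. 51.]
cap 1994 c 631.0 -4.2 ang 11.69 rect [637.5  -8.8] [47.7 39.3] 40.7 z [180.8 191.  192.6]
tray U [-65.32875455 236.37015808] V [-77.51763453  80.80100086]
tray 20349 c 562.4 2.6 ang 21.95 rect [563.6 -17.8] [308.8 160. ] 8.5 z [10.  11.6 12.8]
```

Call:
arm_command(
  series=[0,0,0,1,0,0,0,0,2,0,0,0,0,3,0,0,0,0,3.3,0,0,0,0,3.3,0],
)

```text
clock: 6.18
eef_pos: [478.3, -13.9, 137.6]
tool_rot: [-3.139, -0.0, 1.71]
force: [0.2, 0.8, -4.8]
width: 8.9
gripper_force: 58.8
```

```bash
python3 - <<'E'
from h import *
go(479.2,-4.8,204,98.62)
p,d,m=grab("wrist")
P=fcloud(d,m).reshape(-1,3)
c=np.array([480,-31]);a=np.radians(98.3);e=np.array([np.cos(a),np.sin(a)]);n=np.array([e[1],-e[0]])
U=(P[:,:2]-c)@n; V=(P[:,:2]-c)@e
def ln(nm,k):
    if k.sum()>20: A=np.polyfit(V[k],U[k],1); print(nm,k.sum(),"U at V=0",A[1].round(1),"slope deg",np.degrees(A[0]).round(2),"V",V[k].min().round(0),V[k].max().round(0),"U",np.percentile(U[k],[2,98]).round(1),"z",np.percentile(P[k,2],[2,50,98]).round(0))
ln("plate",(P[:,2]>160)&(P[:,2]<205)&(abs(U)<15)&(V>60)&(V<140)); 
ln("fenceR",(P[:,2]>25)&(P[:,2]<55)&(U>5)&(U<40)&(abs(V)<60)); ln("fenceL",(P[:,2]>25)&(P[:,2]<55)&(U<-5)&(U>-40)&(abs(V)<60))
E
```

```text
pos [478.3 -13.9 169.6] rpy [-179.83   -0.     97.98] shift cm [ 0.89  0.21 -3.44] turn -0.64 t 6.18 w 8.9
plate 4241 U at V=0 1.9 slope deg 0.21 V 60.0 120.0 U [-2.5  7. ] z [190. 192. 193.]
fenceR 1470 U at V=0 19.2 slope deg -0.27 V -44.0 55.0 U [12.9 25.4] z [38. 47. 51.]
fenceL 856 U at V=0 -13.8 slope deg 0.12 V -34.0 55.0 U [-17.7 -10. ] z [45. 49. 51.]
```

Call:
arm_command(
  series=[0,0,0.15,0.5,-0.5,0,0,0.15,1.5,-0.5,0,0,0.15,2.5,-0.5,0,0,0.15,3.3,-0.5,0,0,0.15,3.9,-0.5],
)

```text
clock: 6.65
eef_pos: [481.2, -13.0, 99.0]
tool_rot: [3.142, 0.0, 1.72]
force: [0.5, -0.2, -4.9]
width: 9.3
gripper_force: 58.8
```

Call:
arm_command(
  series=[0,0,0,0.1,0,0,0,0,0.2,0,0,0,0,0.3,0,0,0,0,0.3,0,0,0,0,0.3,0],
)

```text
clock: 7.07
eef_pos: [481.4, -12.9, 96.8]
tool_rot: [3.141, 0.0, 1.72]
force: [-0.4, -0.0, -4.8]
width: 8.6
gripper_force: 58.8
```

Call:
arm_command(
  series=[0,0,0,0.1,0,0,0,0,0.2,0,0,0,0,0.25,0,0,0,0,0.25,0,0,0,0,0.25,0],
)

```text
clock: 7.48
eef_pos: [481.5, -12.8, 94.5]
tool_rot: [3.141, 0.0, 1.72]
force: [-1.8, 0.3, 3.3]
width: 8.7
gripper_force: 59.9
```

Call:
arm_command(
  series=[40,0,0,0,0,40,0,0,0,0,40,0,0,0,0,40,0,0,0,0,40,0,0,0,0],
)

```text
clock: 7.9
eef_pos: [481.2, -12.8, 94.0]
tool_rot: [3.141, -0.0, 1.72]
force: [-0.4, 0.7, -0.9]
width: 34.3
gripper_force: 0.0
```

Call:
arm_command(
  series=[40,0,0,-1,0,40,0,0,-3,0,40,0,0,-6,0,40,0,0,-9,0,40,0,0,-12,0],
)

```text
clock: 8.32
eef_pos: [480.7, -12.7, 215.2]
tool_rot: [-3.141, -0.0, 1.72]
force: [0.5, -0.7, 0.4]
width: 34.4
gripper_force: 0.0
```

```bash
python3 - <<'E'
from h import *
go(642,-5.7,245,98.3)
p,d,m=grab("wrist"); np.savez("w4",p=p,d=d,**{k:m[k] for k in("mtx","R","t")})
P=fcloud(d,m).reshape(-1,3)
t=P[(P[:,2]>140)&(P[:,2]<155)&(abs(P[:,0]-478)<40)&(P[:,1]>-90)&(P[:,1]<110)]; line(t,"plate top")
k=P[(P[:,2]>187)&(P[:,2]<196)&(P[:,0]>590)&(P[:,0]<690)&(abs(P[:,1])<50)]; line(k,"cap top")
(c,r)=cv2.minEnclosingCircle(k[:,:2].astype(np.float32)); print(c,r,np.percentile(k[:,:2],[1,99],axis=0))
E
```

```text
pos [480.7 -12.7 247.2] rpy [-1.7996e+02 -2.0000e-02  9.8560e+01] shift cm [-1.71 16.06  0.21] turn 0.26 t 8.32 w 34.4
plate top 2556 c 478.3 12.2 ang -81.47 rect [479.7   4.7] [ 10.  171.1] 8.6 z [147.2 148.6 150. ]
cap top 1301 c 638.3 -5.1 ang 0.49 rect [640.2  -5.5] [39.1 40.7] 58.5 z [187.4 191.4 192.7]
(636.4808959960938, -6.586895942687988) 23.35430145263672 [[621.86459144 -23.44658738]
 [658.04676785  12.3510554 ]]
```

Call:
arm_command(
  series=[0,-0.3,3,0,0,0,-0.8,7,0,0,0,-1.2,11,0,0,0,-1.6,14.5,0,0,0,-1.7,15.9,0,0],
)

```text
clock: 8.78
eef_pos: [645.4, -6.0, 213.4]
tool_rot: [3.138, -0.0, 1.719]
force: [0.2, 0.2, 0.6]
width: -0.1
gripper_force: 0.0
```

Call:
arm_command(
  series=[0,0,0,1,0,0,0,0,2,0,0,0,0,3,0,0,0,0,4,0,0,0,0,4.5,0],
)

```text
clock: 9.2
eef_pos: [638.7, -6.5, 167.0]
tool_rot: [-3.138, 0.0, 1.72]
force: [0.3, -0.6, 0.4]
width: 0.0
gripper_force: 0.0
```

```bash
python3 - <<'E'
from h import *
go(640.3,-5.5,191,98.3)
E
```

```text
pos [638.7  -6.5 199. ] rpy [-179.79    0.     98.55] shift cm [0.07 0.18 0.8 ] turn 0.25 t 9.2 w 0.0
```

Call:
arm_command(
  series=[0,0,0.15,0.3,0,0,0,0.15,0.6,0,0,0,0.15,0.9,0,0,0,0.15,1.2,0,0,0,0.15,1.4,0],
)

```text
clock: 9.62
eef_pos: [641.2, -6.2, 156.2]
tool_rot: [-3.14, 0.001, 1.72]
force: [-6.5, -0.7, 11.2]
width: -0.4
gripper_force: 5.4
```

Call:
arm_command(
  series=[0,0,0,0.1,0,0,0,0,0.2,0,0,0,0,0.2,0,0,0,0,0.2,0,0,0,0,0.2,0],
)

```text
clock: 10.03
eef_pos: [641.3, -6.1, 155.9]
tool_rot: [-3.141, 0.001, 1.72]
force: [-8.3, -1.0, 16.3]
width: -0.5
gripper_force: 8.2
```

```bash
python3 - <<'E'
from h import *
p,d,m=grab("side"); w,dw,mw=grab("wrist"); np.savez("w5",p=w,d=dw,**{k:mw[k] for k in("mtx","R","t")})
a=cv2.resize(p[120:260,190:350],(640,560),interpolation=cv2.INTER_CUBIC)[:300*2][:560]
b=cv2.resize(w[150:400,240:400],(360,560))
a=cv2.resize(a,(430,376)); b=cv2.resize(b,(360,376))
cv2.imwrite("pics/press.png",np.hstack([a,b])[...,::-1])
Q=cloud(d,m).reshape(-1,3); g=Q[(abs(Q[:,0]-640)<30)&(abs(Q[:,1]+5)<30)]; print("side hist",np.histogram(g[:,2],np.arange(140,300,5)))
E
```

```text
side hist (array([48, 37, 12,  9, 16, 19, 22, 31, 14,  7, 14, 10, 12, 12,  8,  9, 17,
       25, 27, 28, 18, 11, 12, 16, 22, 25, 19, 27, 34, 29, 23]), array([140, 145, 150, 155, 160, 165, 170, 175, 180, 185, 190, 195, 200,
       205, 210, 215, 220, 225, 230, 235, 240, 245, 250, 255, 260, 265,
       270, 275, 280, 285, 290, 295]))
```

View pics/press.png

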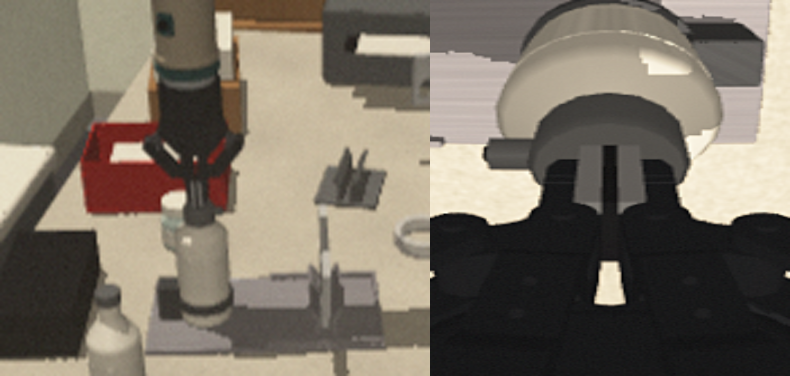

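The shut fingers sit on the middle of the cap. I'll check from depth how far it is pressed.

```bash
python3 - <<'E'
from h import *
for f in("w4","w5"):
    z=np.load(f+".npz"); P=fcloud(z["d"],z).reshape(-1,3)
    k=P[(np.hypot(P[:,0]-640.2,P[:,1]+5.5)<19)&(P[:,1]>8)&(P[:,2]<205)]; h,b=np.histogram(k[:,2],np.arange(160,206,2)); print(f,dict(zip(b[:-1].tolist(),h.tolist())))
    s=P[(P[:,0]>600)&(P[:,0]<618)&(abs(P[:,1]+8)<14)&(P[:,2]>150)]; print("spout",len(s),np.percentile(s[:,2],[50,95]) if len(s) else 0)
E
```

```text
w4 {160: 0, 162: 0, 164: 0, 166: 5, 168: 15, 170: 13, 172: 20, 174: 14, 176: 18, 178: 18, 180: 13, 182: 22, 184: 17, 186: 28, 188: 35, 190: 68, 192: 12, 194: 0, 196: 0, 198: 0, 200: 0, 202: 0}
spout 173 [183.54977679 186.92408613]
w5 {160: 27, 162: 29, 164: 38, 166: 34, 168: 37, 170: 37, 172: 43, 174: 39, 176: 54, 178: 127, 180: 214, 182: 61, 184: 0, 186: 0, 188: 0, 190: 0, 192: 0, 194: 0, 196: 0, 198: 0, 200: 0, 202: 0}
spout 5843 [251.42260035 274.85490777]
```

The cap top went from 191 to 181, so it is fully down. Now I'll release it and go back over the plate.

Call:
arm_command(
  series=[0,0,0,-1,0,0,0,0,-2,0,0,0,0,-4,0,0,0,0,-6,0,0,0,0,-6,0],
)

```text
clock: 10.55
eef_pos: [645.7, -5.3, 217.8]
tool_rot: [3.132, 0.001, 1.72]
force: [-0.1, 0.3, 0.5]
width: -0.3
gripper_force: 0.0
```

Call:
arm_command(
  series=[40,0.3,-3,0,0,40,0.8,-7,0,0,40,1.2,-11,0,0,40,1.6,-14.5,0,0,40,1.7,-16,0,0],
)

```text
clock: 10.97
eef_pos: [476.4, -13.2, 212.8]
tool_rot: [-3.138, 0.001, 1.72]
force: [0.4, 0.3, -0.2]
width: 33.9
gripper_force: 0.0
```

Call:
arm_command(
  series=[40,0,0,0,0,40,0,0,0,0,40,0,0,0,0,40,0,0,0,0,40,0,0,0,0],
)

```text
clock: 11.38
eef_pos: [482.8, -12.5, 212.9]
tool_rot: [3.141, -0.0, 1.72]
force: [0.2, 0.3, -0.6]
width: 34.3
gripper_force: 0.0
```

```bash
python3 - <<'E'
from h import *
p,d,m=grab("wrist"); P=fcloud(d,m).reshape(-1,3)
t=P[(P[:,2]>140)&(P[:,2]<155)&(abs(P[:,0]-478)<40)&(P[:,1]>-90)&(P[:,1]<110)]; line(t,"plate top")
k=P[(P[:,2]>183)&(P[:,2]<196)&(P[:,0]>590)&(P[:,0]<690)&(abs(P[:,1])<50)]; line(k,"cap top")
go(481.4,-12.8,101.5+32,98.5)
E
```

```text
plate top 2674 c 478.2 12.9 ang -81.52 rect [479.5   4.9] [ 10.6 170.2] 8.5 z [147.2 148.6 150. ]
cap top 1608 c 633.4 -5.3 ang 9.59 rect [637.4  -8.7] [46.4 39.2] 41.4 z [183.6 191.2 192.8]
pos [482.6 -12.5 244.8] rpy [ 1.7997e+02 -3.0000e-02  9.8550e+01] shift cm [-1.000e-02 -1.200e-01  1.113e+01] turn 0.05 t 11.43 w 34.2
```

Call:
arm_command(
  series=[40,0,0,3,0,40,0,0,6,0,40,0,0,9,0,40,0,0,11.1,0,40,0,0,11.1,0],
)

```text
clock: 11.85
eef_pos: [479.0, -12.7, 98.4]
tool_rot: [-3.134, -0.001, 1.72]
force: [-0.2, -0.3, 0.4]
width: 34.0
gripper_force: 0.0
```

Call:
arm_command(
  series=[40,0,0,0,0,40,0,0,0,0,0,0,0,0,0,0,0,0,0,0,0,0,0,0,0],
)

```text
clock: 12.27
eef_pos: [482.2, -12.9, 103.5]
tool_rot: [3.14, 0.001, 1.72]
force: [-0.6, -0.2, 6.7]
width: 8.7
gripper_force: 59.1
```

Call:
arm_command(
  series=[0,0,0,0,0,0,0,0,0,0,0,0,0,0,0,0,0,0,0,0,0,0,0,0,0],
)

```text
clock: 12.68
eef_pos: [482.2, -12.9, 103.5]
tool_rot: [3.14, 0.001, 1.72]
force: [-0.7, -0.4, 6.8]
width: 8.7
gripper_force: 59.0
```

The cap is back up and the plate is gripped again with hole_b under the grip. Next I'll lift it and carry it in front of the peg.

Call:
arm_command(
  series=[0,0,0,-1,0,0,0,0,-2.5,0,0,0,0,-5,0,0,0,0,-7,0,0,0,0,-8.2,0],
)

```text
clock: 13.1
eef_pos: [482.3, -12.7, 186.7]
tool_rot: [3.139, 0.0, 1.72]
force: [0.8, 0.1, -4.8]
width: 8.7
gripper_force: 59.3
```

Call:
arm_command(
  series=[0,2,0,0,0,0,5,-0.5,0,0,0,9,-1,0,0,0,13,-1,0,0,0,17,-1,0,0],
)

```text
clock: 13.52
eef_pos: [445.5, 154.7, 184.8]
tool_rot: [3.141, 0.0, 1.719]
force: [1.3, 0.1, -4.7]
width: 8.4
gripper_force: 59.3
```

Call:
arm_command(
  series=[0,4,0,0,0,0,8,-0.5,0,0,0,12,-1,0,0,0,15,-1.2,0,0,0,17.5,-1.2,0,0],
)

```text
clock: 13.93
eef_pos: [406.5, 328.1, 184.9]
tool_rot: [-3.141, -0.001, 1.723]
force: [0.4, 0.0, -4.7]
width: 8.5
gripper_force: 59.3
```

Call:
arm_command(
  series=[0,1.5,0,0,0,0,2.2,0,0,0,0,2.2,0,0,0,0,2.2,0,0,0,0,2.2,0,0,0],
)

```text
clock: 14.35
eef_pos: [405.8, 344.5, 184.0]
tool_rot: [-3.141, 0.002, 1.718]
force: [0.6, -1.3, -5.0]
width: 8.6
gripper_force: 59.3
```

```bash
python3 - <<'E'
from h import *
go(425,351,217,98.4)
p,d,m=grab("wrist"); np.savez("w6",p=p,d=d,**{k:m[k] for k in("mtx","R","t")})
cv2.imwrite("pics/w6.png",p[...,::-1])
P=fcloud(d,m).reshape(-1,3)
k=P[(P[:,2]>158)&(P[:,2]<180)&(P[:,0]>440)&(P[:,0]<562)&(abs(P[:,1]-362)<25)]; line(k,"peg")
k=P[(P[:,2]>165)&(P[:,2]<180)&(P[:,0]>562)&(P[:,0]<600)&(abs(P[:,1]-372)<25)]; len(k)>5 and line(k,"post")
k=P[(P[:,2]>205)&(P[:,2]<240)&(P[:,0]>390)&(P[:,0]<450)&(P[:,1]>380)&(P[:,1]<470)]; len(k)>5 and line(k,"plate")
E
```

```text
pos [405.8 344.5 216. ] rpy [-1.7997e+02  1.2000e-01  9.8420e+01] shift cm [ 0.36  1.99 -0.11] turn 0.02 t 14.35 w 8.6
peg 1750 c 506.7 363.4 ang 8.96 rect [512.1 363.8] [101.6  13.6] 10.2 z [165.8 170.7 173.1]
post 711 c 575.6 373.9 ang -3.63 rect [577.5 371.7] [28.9 25.5] 42.1 z [165.8 172.2 173.6]
plate 3825 c 396.8 414.0 ang -82.53 rect [396.7 413.2] [10.  68.2] 8.4 z [227.5 228.8 230.1]
```

View pics/w6.png

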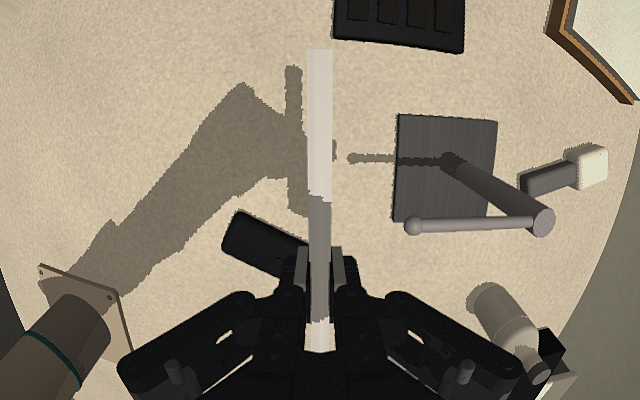

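The peg runs from its ball at (412,226) to the post at (543,221), to the right of the held plate at (318,50–340). I'll line up the lateral position and height first, then check.

Call:
arm_command(
  series=[0,0.2,0,-0.0,0,0,0.33,0,0.7,0,0,0.33,0,1.4,0,0,0.33,0,2.05,0,0,0.33,0,2.05,0],
)

```text
clock: 14.82
eef_pos: [403.9, 348.9, 161.7]
tool_rot: [-3.139, 0.002, 1.72]
force: [0.1, -0.3, -5.4]
width: 8.8
gripper_force: 59.2
```

Call:
arm_command(
  series=[0,0,0.5,0,0,0,0,1,0,0,0,0,1.5,0,0,0,0,2,0,0,0,0,2,0,0],
)

```text
clock: 15.23
eef_pos: [426.6, 353.3, 163.8]
tool_rot: [3.14, -0.001, 1.718]
force: [-0.1, 0.4, -3.7]
width: 8.1
gripper_force: 59.3
```

```bash
python3 - <<'E'
from h import *
from scipy.spatial.transform import Rotation
p,d,m=grab("wrist"); s=monitor.read_state(); print(s["eef_pos"],np.degrees(s["tool_rot"]))
P=fcloud(d,m).reshape(-1,3)
for a,b in((450,470),(480,500),(500,520),(520,545)):
    k=P[(P[:,2]>160)&(P[:,2]<178)&(P[:,0]>a)&(P[:,0]<b)&(abs(P[:,1]-362)<25)]; print(a,len(k),k.mean(0).round(1),np.percentile(k[:,1],[2,98]).round(1),k[:,2].max().round(1))
k=P[(P[:,2]>195)&(P[:,2]<220)&(P[:,0]>390)&(P[:,0]<450)&(P[:,1]>380)&(P[:,1]<500)]; line(k,"plate"); print(k[:,1].max())
go(405.8+20*.989,348+3,163.5+32,98.6)
E
```

```text
[425.64995664 353.15599985 163.65380783] [ 1.79954019e+02 -2.16055918e-02  9.84793577e+01]
450 298 [466.1 357.3 170.4] [350.7 362.3] 174.2
480 495 [489.8 360.3 170.1] [354.2 364.5] 172.5
500 418 [510.  363.9 170.1] [358.5 368. ] 173.0
520 491 [532.3 367.3 170. ] [361.6 371.9] 172.9
plate 4506 c 417.5 419.7 ang -81.46 rect [417.9 417.6] [10.2 77.1] 8.6 z [207.5 208.8 210.1]
456.33514863152215
pos [425.6 353.2 195.7] rpy [ 1.7995e+02 -2.0000e-02  9.8480e+01] shift cm [-0.21 -0.04  0.02] turn -0.12 t 15.28 w 8.3
```

Call:
arm_command(
  series=[0,-0.27,0,0,0,0,-0.27,0.5,0,0,0,-0.27,1.1,0,0,0,-0.27,1.8,0,0,0,-0.27,2.5,0,0],
)

```text
clock: 15.7
eef_pos: [450.8, 354.3, 163.7]
tool_rot: [3.141, -0.0, 1.72]
force: [-0.0, 0.2, -4.5]
width: 8.7
gripper_force: 59.3
```

Call:
arm_command(
  series=[0,0,0.5,0,0,0,0,1,0,0,0,0,1.5,0,0,0,0,2,0,0,0,0,2.3,0,0],
)

```text
clock: 16.12
eef_pos: [473.3, 357.6, 163.5]
tool_rot: [3.141, -0.0, 1.72]
force: [-0.1, -0.4, -4.6]
width: 8.7
gripper_force: 59.3
```

Call:
arm_command(
  series=[0,0,0.8,0,0,0,0,1.6,0,0,0,0,2.5,0,0,0,0,3.3,0,0,0,0,3.8,0,0],
)

```text
clock: 16.53
eef_pos: [511.8, 363.2, 163.5]
tool_rot: [3.141, -0.0, 1.719]
force: [0.7, -0.5, -5.4]
width: 8.4
gripper_force: 59.3
```

Call:
arm_command(
  series=[0,0,0,0.2,0,0,0,0,0.4,0,0,0,0,0.6,0,0,0,0,0.7,0,0,0,0,0.7,0],
)

```text
clock: 16.95
eef_pos: [509.4, 363.1, 156.1]
tool_rot: [-3.141, 0.0, 1.721]
force: [0.3, -0.1, -3.9]
width: 8.7
gripper_force: 59.3
```

Call:
arm_command(
  series=[0,0,0,0.05,0,0,0,0,0.1,0,0,0,0,0.1,0,0,0,0,0.1,0,0,0,0,0.1,0],
)

```text
clock: 17.37
eef_pos: [510.1, 363.2, 155.6]
tool_rot: [3.141, -0.0, 1.72]
force: [0.5, -0.1, -4.3]
width: 8.8
gripper_force: 59.3
```

Call:
arm_command(
  series=[0,0,0,0.05,0,0,0,0,0.1,0,0,0,0,0.15,0,0,0,0,0.15,0,0,0,0,0.15,0],
)

```text
clock: 17.78
eef_pos: [510.2, 363.3, 155.3]
tool_rot: [3.141, -0.0, 1.72]
force: [-2.8, -1.6, 5.5]
width: 8.6
gripper_force: 60.8
```

The plate has touched down on the peg (force step of about 10 N at the expected height). Releasing.

Call:
arm_command(
  series=[15,0,0,0,0,25,0,0,0,0,40,0,0,0,0,40,0,0,0,0,40,0,0,0,0],
)

```text
clock: 18.2
eef_pos: [510.2, 363.3, 154.0]
tool_rot: [3.141, -0.0, 1.72]
force: [-0.5, 0.3, -0.5]
width: 33.8
gripper_force: 0.0
```

Call:
arm_command(
  series=[40,0,0,-0.5,0,40,0,0,-1.5,0,40,0,0,-3,0,40,0,0,-5,0,40,0,0,-8,0],
)

```text
clock: 18.62
eef_pos: [509.0, 362.3, 233.8]
tool_rot: [-3.138, 0.002, 1.72]
force: [0.3, 1.2, -0.1]
width: 34.3
gripper_force: 0.0
```

Call:
arm_command(
  series=[40,0,0,-3,0,40,0,0,-6,0,40,0,0,-6,0,40,0,0,-6,0,40,0,0,-6,0],
)

```text
clock: 19.03
eef_pos: [509.9, 363.0, 294.4]
tool_rot: [3.141, 0.0, 1.72]
force: [-0.4, 0.4, -0.7]
width: 34.6
gripper_force: 0.0
```

```bash
python3 - <<'E'
from h import *
p,d,m=grab("side"); w,dw,mw=grab("wrist")
P=fcloud(dw,mw).reshape(-1,3); k=P[(P[:,2]>180)&(P[:,2]<215)&(abs(P[:,0]-510)<45)&(P[:,1]>280)&(P[:,1]<480)]; line(k,"plate top")
A=np.polyfit(k[:,1],k[:,2],1); print("tilt deg",np.degrees(np.arctan(A[0])))
a=cv2.resize(p[180:360,200:400],(420,378),interpolation=cv2.INTER_CUBIC); b=cv2.resize(w[:,160:560],(378,378))
cv2.imwrite("pics/end.png",np.hstack([a,b])[...,::-1]); print(monitor.read_state()["clock"])
E
```

```text
plate top 2111 c 507.1 388.4 ang -81.44 rect [508.  383.3] [ 10.1 169.2] 8.6 z [195.1 199.  203.5]
tilt deg -2.770401555587515
19.1333
```

View pics/end.png

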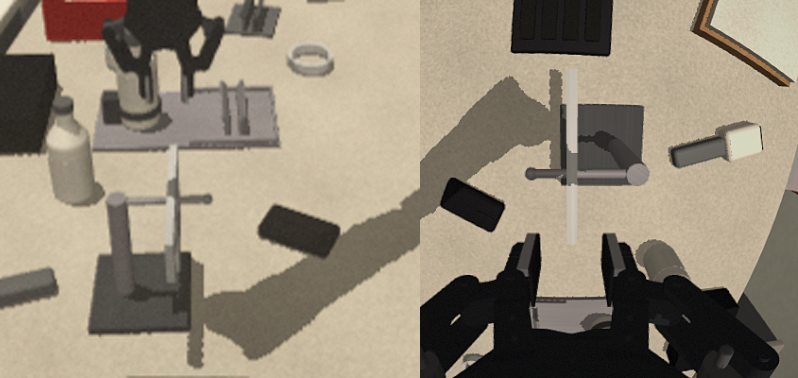

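The plate hangs on the peg, at about (172,215) in the side crop. The bar may still be swinging, so I'll let it settle and measure again.

Call:
arm_command(
  series=[40,0,0,0,0,40,0,0,0,0,40,0,0,0,0,40,0,0,0,0,40,0,0,0,0],
)

```text
clock: 19.55
eef_pos: [510.0, 363.2, 293.8]
tool_rot: [-3.141, 0.0, 1.72]
force: [0.1, 0.6, -0.0]
width: 34.0
gripper_force: 0.0
```

Call:
arm_command(
  series=[40,0,0,0,0,40,0,0,0,0,40,0,0,0,0,40,0,0,0,0,40,0,0,0,0],
)

```text
clock: 19.97
eef_pos: [510.1, 363.2, 294.1]
tool_rot: [3.141, -0.0, 1.72]
force: [1.1, 0.1, -0.3]
width: 33.9
gripper_force: 0.0
```

Call:
arm_command(
  series=[40,0,0,0,0,40,0,0,0,0,40,0,0,0,0,40,0,0,0,0,40,0,0,0,0],
)

```text
clock: 20.38
eef_pos: [510.1, 363.2, 294.1]
tool_rot: [3.142, 0.0, 1.72]
force: [0.6, -0.2, 0.1]
width: 33.9
gripper_force: 0.0
```

Call:
arm_command(
  series=[40,0,0,0,0,40,0,0,0,0,40,0,0,0,0,40,0,0,0,0,40,0,0,0,0],
)

```text
clock: 20.8
eef_pos: [510.0, 363.2, 294.0]
tool_rot: [-3.142, 0.0, 1.72]
force: [0.6, 0.0, 0.1]
width: 34.2
gripper_force: 0.0
```

```bash
python3 - <<'E'
from h import *
for i in range(6):
    w,dw,mw=grab("wrist")
    P=fcloud(dw,mw).reshape(-1,3); k=P[(P[:,2]>180)&(P[:,2]<215)&(abs(P[:,0]-510)<45)&(P[:,1]>280)&(P[:,1]<480)]
    A=np.polyfit(k[:,1],k[:,2],1); print("tilt deg",np.degrees(np.arctan(A[0])).round(2),np.percentile(k[:,2],[2,98]).round(1))
E
```

```text
tilt deg -2.79 [195.  203.6]
tilt deg -2.77 [195.  203.5]
tilt deg -2.77 [195.1 203.6]
tilt deg -2.82 [195.  203.7]
tilt deg -2.78 [195.  203.6]
tilt deg -2.77 [195.  203.6]
```

The plate is at rest, only 2.8° off level. That is the friction seat on hole_b; a neighbouring hole would tilt it by about 50°. The gripper is clear, so I'll hand the job in.

```bash
python3 -c "
from h import *
print(workorder.finish_job())"
```

```text
the job is handed in; nothing more can be done
None
```

The job is handed in after about 21 s: the small plate stood in the tray slot while the cap was pressed fully down (10 mm by depth) and sprang back, and it now hangs released on the peg by hole_b, at rest about 2.8° off level; nothing else was handled.

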